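Load a ceramic cartridge fuse into the tester's V-groove

ROBOT

A 6-joint arm with a two-finger parallel gripper is mounted at the origin on the work surface. World frame = base frame: x ahead of the robot, y to its left, z up, the work surface at z = 0. Lengths are in mm, angles in degrees, forces in N, time in s.
With the tool pointing down it reaches from about 350 to 850 mm from the base axis. Payload 8.1 kg.
Tool frame: the origin (TCP) lies at the very end of the fingers, on their centre line; the grasp point (between the pads) lies 19 mm behind it; z points along the fingers, y is the line along which they close (so a half turn about z gives the same grasp; the last joint's range is limited). The gripper opens to 85 mm and grips with 20 to 120 N. Pads are 22 mm wide; open, the fingers measure 114 mm over their backs; the gripper's body (76 mm by 85 mm) begins 54 mm behind the grasp point. The pads swing forward as they close: fully open they stand 13 mm farther back than shut.
Start: joints at [60.825, 7.471, 85.268, -0, 87.261, -4.893], TCP at [246.716, 546.934, 231.292] pointing down, gripper open.
Joint ranges: [-169.43, 169.43], [-51.17, 129.36], [1.28, 143.12], [-76.62, 256.62], [0, 156.53], [-152.29, 152.29]. Speed limits (degrees/s): [136.94, 136.94, 159.86, 180, 180, 180].

INTERFACE

Orientations are given as [roll, pitch, yaw] about the fixed x, y, z axes, in that order (R = Rz(yaw) Ry(pitch) Rx(roll)).
In Python, from bench import r gives the robot as it stands.
- The arm moves only by the shell command python3 -m jog 'ROWS' [FORCE]. ROWS is JSON, a list of rows, each a list of 7 numbers: the turn, a rotation vector about the tool's x, y, z in degrees, then the shift along the tool's x, y, z in mm, then the closure, from -1 (fully open) to 1 (shut), so that 0 is half open. A call has 1 to 5 rows; each row shifts and turns the commanded pose from where the row before left it, along the tool's axes as they then stand; what a row does not reach is not made up. A row lasts 1/10 s, in which the tool goes at most 50 mm and 8.59 degrees, less where a joint would pass 70% of its speed; a pose out of reach is approached as far as the arm can. A call is refused whole if a number of a shift passes 50 or a number of a turn 8.59, either way. A call with a gripper value outside its range is refused whole. The fingers move at their own pace and stop on an object; FORCE is the grip in N (left out, the last holds). Time passes only in rows, so rows that do not move let the fingers close. It gives the time, the measured TCP pose, the force, the opening and the grip force at its end, in the units of the state.
- r.sense(): the state, without advancing time (a new reading comes with each control period).
- r.snapshot(name): name is "side" or "top" or "wrist"; returns a dict with "pixels" (400x640x3 uint8, red, green, blue), "fx", "fy", "cx", "cy" (pixels), "world_to_cam" (4x4, takes a point from world to camera coordinates); the wrist camera has in their place "hand_eye" (4x4, takes a point from camera to tool coordinates, whose origin is the TCP and whose axes are the flange's). Camera axes: x right, y up, looking along -z (the intrinsics and any distortion apply to the point x, -y, -z); pixel columns grow to the right and rows downward; lengths in mm; the calibration is good to about 2 mm. A picture is of the moment at which its call begins: read the wrist's pose just before it. There is no depth.
- r.hand_in(): hands the job in; it is judged then, once.
The state is a dict: "time": time; "joint_pos": joint angles; "qd": joint speeds; "joint_efforts": joint torques, N m; "tool_pos": TCP position; "tcp_rot": TCP orientation; "ft_force": force on the tool from outside, world axes, zero at the start; "wrist_torque": the same for the moment, N m; "finger_gap": finger opening in mm; "grip_force": force on a finger pad.
Only numpy, scipy, OpenCV 4.12 (cv2) and the standard library are available. Lean on these libraries where they do the work, as an engineer would, in place of code of your own. Each camera call takes 0.05 s, during which the arm holds its last target. There are 200 camera calls.

TASK

Take the ceramic fuse from its blue rest, lay it flat in the aluminium V-groove of the fuse tester, near the open end, and let go of it. Then push it gently along the groove under the clear guard until it presses lightly on the sprung brass contact, and leave it there bearing on the contact with the contact partly sprung in; the ceramic is brittle, so do not ram it, and leave the other things on the bench where they are.

Things in the scene. Friction and masses are not known exactly. Their poses are not given: they have to be found in the camera images.
- fuse: White ceramic cartridge fuse with copper end caps: a plain cylinder, diameter 36 mm, length 110 mm, about 0.2 to 0.4 kg (not known exactly). Origin at its centre; its x axis is the cylinder's axis, level. Both ends are the same. It is on the rest at the start, its axis 43.5 mm above the bench. It may roll about its axis.
- rest: Blue plastic rest, fixed: plate 110 x 50 x 6 mm under a short V-groove 70 mm long along its x axis, origin under its centre at bench level. The groove's bottom is 18 mm, its edges 32 mm above the bench, 28 mm apart (outside 33 mm at most), so that fingers closing across a lying fuse pass down on both sides of it; keep fingertips over 10 mm above the bench.
- cradle: Fuse tester base, fixed: grey plate 360 x 80 x 12 mm (x -150 to +210 mm) bearing an aluminium 90 degree V-groove along x (-150 to +150 mm). Origin: bench level, under the groove's middle. +x runs to the test head, the -x end is open. Groove bottom 30 mm, edges 44 mm above the bench, 28 mm apart (outside at most 33 mm): fingers gripping a lying fuse pass outside.
- load (a point): Point near the groove's open end (cradle x = -70 mm) where the centre of a fuse lying there would be, 55.5 mm above the bench; lay the fuse about here (the fuse's centre must be at cradle x below -30 mm). Sliding the fuse along the groove takes a friction force of 1 to 5 N, different every time and fairly steady.
- head: Green test head, fixed at the groove's +x end, axes as the cradle's; origin at bench level on the groove's line, under the front (-x) face of its block (55 x 70 mm, top 90 mm above bench). On the groove's axis a brass contact disc, 26 mm across, faces -x. It is set anew every time: its face stands 20 to 52 mm in front of the block, not measured. More than 15 N on it harms the fuse.
- mouth (a point): Middle of the open mouth of the clear guard, on the groove's axis, 70 mm in front of the head's block; the guard covers the groove from here to the block (60 mm wide inside, roof 83 to 86 mm above the bench). The brass contact within is sprung: it gives 1 mm per 4 N and bottoms after 3.5 mm; groove friction then keeps the pushed fuse bearing on it.
- spool: Bystander: steel-coloured solder spool, 56 mm across, 50 mm high, upright; origin under its centre.
- transformer: Bystander: small transformer, 58 x 55 x 45 mm high, dark core and yellow winding; origin under its centre.
- screwdriver: Bystander: screwdriver lying on the bench on the far side of the tester, about 200 mm long.
There are look-alikes about, which are no part of the job. Several things have the shape of the fuse; the one meant has the colours described above.

How it is judged:
By the outcome, as a careful person would: the job done as asked, in the order asked, and still so for the second after the job is handed in, with the robot touching nothing.
It also fails if it takes over 72 s, if anything falls off the work surface, if the arm or the gripper's body presses on something with over 40 N, if the wrist force passes 120 N, or if a joint passes its speed limit or range.

## Working session

There is one attempt and no reset: what is moved stays moved. The work goes in short steps, Python scripts to look and compute and a shell command to move; the robot and the scene stay as the last step left them, time stands still between calls to the robot, and variables do not carry over. Pictures are saved under pics/ and viewed, at most 10 in all, crops included, and the job is handed in when it is done.

```bash
mkdir -p pics; ls; python3 - <<'E'
from bench import r
import cv2,numpy as np
for n in("top","side"):
    s=r.snapshot(n); cv2.imwrite(f"pics/{n}0.png",s["pixels"][:,:,::-1].copy())
    print(n,{k:(np.round(v,4).tolist() if hasattr(v,'shape') else v) for k,v in s.items() if k!="pixels"})
print(r.sense())
E
```

```text
pics
top {'fx': 408.0346052429265, 'fy': 408.0346052429265, 'cx': 318.91929669229114, 'cy': 197.56393496497256, 'world_to_cam': [[-0.0132, -0.9997, -0.0185, 5.2033], [0.9858, -0.0161, 0.1674, -571.2322], [-0.1676, -0.016, 0.9857, -814.3765], [0.0, 0.0, 0.0, 1.0]]}
side {'fx': 363.3459683597701, 'fy': 363.3459683597701, 'cx': 321.81584555317914, 'cy': 195.55083869516395, 'world_to_cam': [[0.9974, -0.0711, 0.0092, -567.9921], [0.0273, 0.4965, 0.8676, -96.336], [-0.0663, -0.8651, 0.4971, -887.5255], [0.0, 0.0, 0.0, 1.0]]}
{'time': 0.1, 'joint_pos': array([ 6.08244423e+01,  7.51082937e+00,  8.53228417e+01, -1.25756901e-03,
        8.72623331e+01, -4.89251733e+00]), 'qd': array([-0.0508215 , -0.10405901, -0.08121145,  0.00536957, -0.05126084,
       -0.07669775]), 'joint_efforts': array([ 1.26997205e-03, -5.70946276e+01, -5.01946592e+01, -2.09596501e-04,
        8.04640440e-03,  6.14701617e-05]), 'tool_pos': array([246.48525693, 546.48755683, 230.35073214]), 'tcp_rot': array([-1.79904238e+02, -6.93643334e-03,  1.55717015e+02]), 'ft_force': array([0.35222484, 0.37204134, 0.26083897]), 'wrist_torque': array([ 1.98147747e-02, -1.98628335e-05, -7.55973303e-04]), 'grip_force': 0.0, 'finger_gap': 85.61743322568519}
```

View pics/top0.png

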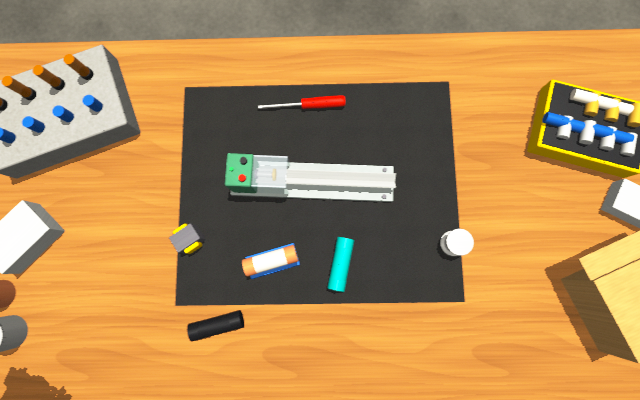

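View pics/side0.png

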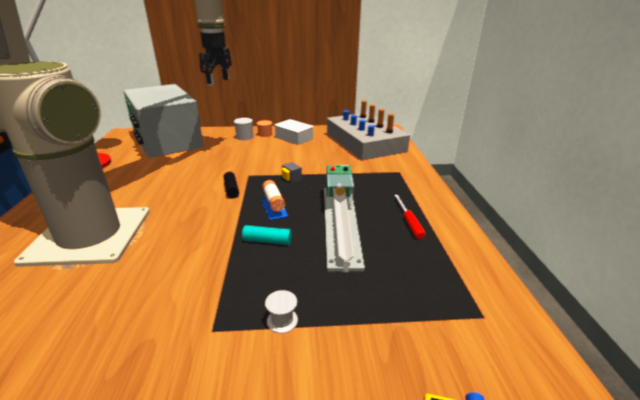

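Candidates in the top picture: white cylinder with copper ends on a blue rest (271,261), teal cylinder (341,265), black cylinder (216,326), and the white and blue ones in the yellow box (600,115). The first fits, with a white body, copper caps and the blue rest under it. The tester runs from the head (240,172) at left to its open end (394,183) at right. I'll confirm in an enlarged crop.

```bash
python3 - <<'E'
import cv2,numpy as np
t=cv2.imread("pics/top0.png")
a=cv2.resize(t[145:210,215:405],None,fx=4,fy=4,interpolation=cv2.INTER_CUBIC)
b=cv2.resize(t[235:290,215:405],None,fx=4,fy=4,interpolation=cv2.INTER_CUBIC)
cv2.imwrite("pics/crop1.png",np.vstack([a,b]))
E
```

```text
(no output)
```

View pics/crop1.png

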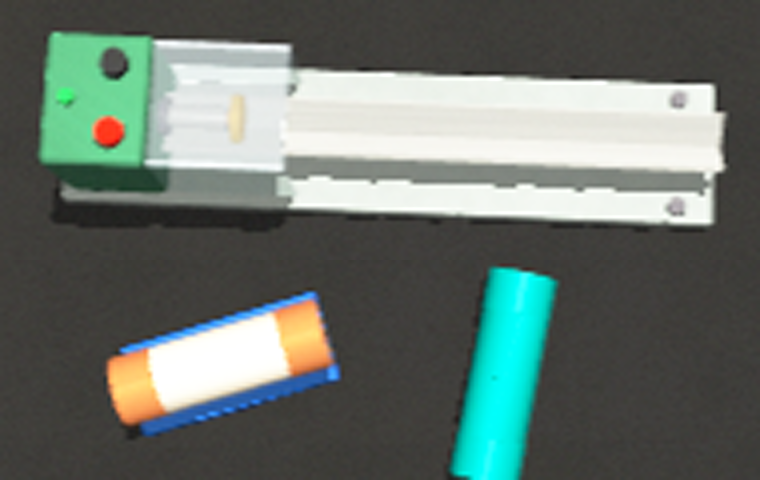

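The crop confirms the fuse: white body, copper caps, blue rest. Its end midpoints in the crop are (117,394) and (325,333). The groove centreline runs from (724,141) to (287,127). The block's front edge is (152,37)-(145,165), and the contact is at (237,117).

```bash
cat > h.py <<'E'
import numpy as np
from scipy.spatial.transform import Rotation as R
def ray(s,px,z,M=None):
    M=np.linalg.inv(s["world_to_cam"]) if M is None else M
    d=M[:3,:3]@np.array([(px[0]-s["cx"])/s["fx"],-(px[1]-s["cy"])/s["fy"],-1]);o=M[:3,3]
    return o+d*(z-o[2])/d[2]
def wristM(s,st):
    T=np.eye(4);T[:3,:3]=R.from_euler("xyz",st["tcp_rot"],degrees=True).as_matrix();T[:3,3]=st["tool_pos"]
    return T@s["hand_eye"]
def tomove(st,target,yaw):
    "rotation (deg about tool z etc) and shift in present tool axes to tool-down pose with given yaw (tool x dir)"
    A=R.from_euler("xyz",st["tcp_rot"],degrees=True);B=R.from_euler("xyz",[180,0,yaw],degrees=True)
    return np.round((A.inv()*B).as_rotvec(degrees=True),2),np.round(A.inv().apply(np.array(target)-st["tool_pos"]),1)
E
python3 - <<'E'
from h import *
from bench import r
s=r.snapshot("top")
c=lambda u,v,y0:((u+.5)/4-.5+215,(v+.5)/4-.5+y0)
p=lambda u,v,y0,z:ray(s,c(u,v,y0),z)
ang=lambda d:np.degrees(np.arctan2(d[1],d[0]))
L=p(117,394,235-65,43.5);Rr=p(325,333,235-65,43.5);print("fuse",(L+Rr)/2,np.linalg.norm(L-Rr),ang(L-Rr))
a=p(724,141,145,44);b=p(287,127,145,44);d=(b-a)/np.linalg.norm(b-a);print("open end",a,"mouth",b,np.linalg.norm(b-a),ang(d),"origin",a+150*d)
f1=p(152,37,145,90);f2=p(145,165,145,90);print("block front",f1,f2,ang(f1-f2)); m=(f1+f2)/2
print("cradle x of block",(m-a)@d-150,"contact",(p(237,117,145,57)-a)@d-150, "load",a+80*d)
print(tomove(r.sense(),np.r_[((L+Rr)/2)[:2],150],0))
E
```

```text
fuse [441.23041215 100.29467945  43.5       ] 112.02633789054305 105.44544044464199
open end [ 607.54209065 -167.28060985   44.        ] mouth [619.23643533  66.06765363  44.        ] 233.64111318091628 87.130998603939 origin [615.04998033 -17.46862237  44.        ]
block front [657.366764   131.01703945  90.        ] [590.41812469 133.6332864   90.        ] -2.237889743608216
cradle x of block 150.04861954631326 contact 109.00103839008244 load [611.54629848 -87.3808832   44.        ]
(array([-3.0000e-02,  1.1000e-01,  1.5572e+02]), array([-361. , -326.6,   80.9]))
```

```bash
python3 -m jog '[[0,0,8.4,0,0,0,-1],[0,0,8.4,0,0,0,-1],[0,0,8.4,0,0,0,-1],[0,0,8.4,0,0,0,-1],[0,0,8.4,0,0,0,-1]]'
python3 -m jog '[[0,0,8.4,0,0,0,-1],[0,0,0,-35,5,0,-1],[0,0,0,-35,5,0,-1],[0,0,0,-35,5,0,-1],[0,0,0,-35,5,0,-1]]'
python3 -m jog '[[0,0,0,-35,5,0,-1],[0,0,0,-35,5,0,-1],[0,0,0,-35,5,0,-1],[0,0,0,-35,5,0,-1],[0,0,0,-35,5,0,-1]]'
python3 -m jog '[[0,0,0,-35,5,0,-1],[0,0,0,-35,5,0,-1],[0,0,0,-35,5,0,-1],[0,0,0,-35,5,0,-1],[0,0,0,0,0,0,-1]]'
python3 - <<'E'
from h import *
from bench import r
import cv2
st=r.sense();s=r.snapshot("wrist");cv2.imwrite("pics/w1.png",s["pixels"][:,:,::-1].copy())
print(st["tool_pos"],st["tcp_rot"]);print(tomove(st,[441.2,100.3,150],105.4))
E
```

```text
time: 0.65
tool_pos: [246.6, 546.7, 230.8]
tcp_rot: [-180.0, 0.0, 113.4]
ft_force: [-0.1, -0.7, 0.0]
finger_gap: 85.5
grip_force: 0.0
time: 1.15
tool_pos: [303.1, 415.8, 230.9]
tcp_rot: [-180.0, 0.0, 105.3]
ft_force: [1.3, 0.7, 1.2]
finger_gap: 85.2
grip_force: 0.0
time: 1.65
tool_pos: [373.5, 253.6, 231.1]
tcp_rot: [-180.0, 0.0, 105.3]
ft_force: [0.3, 0.1, 0.2]
finger_gap: 85.4
grip_force: 0.0
time: 2.15
tool_pos: [430.6, 122.0, 231.1]
tcp_rot: [-180.0, 0.1, 105.1]
ft_force: [0.1, 1.3, 0.3]
finger_gap: 85.5
grip_force: 0.0
[430.6200444  121.95441391 231.06813867] [-1.79983553e+02  8.04563406e-02  1.05083160e+02]
(array([-0.02,  0.08, -0.32]), array([-23.5,   4.6,  81.1]))
```

View pics/w1.png

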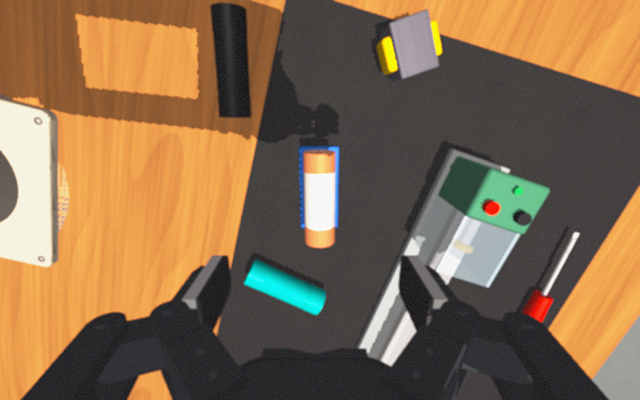

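The wrist view shows the fuse centred at about (319,199), with ends at (319,151) and (319,247) and its axis upright in the picture.

```bash
python3 - <<'E'
from h import *
from bench import r
st=r.sense();s=r.snapshot("wrist");M=wristM(s,st)
print("cam",M[:3,3],-M[:3,2])
a=ray(s,(319,151),43.5,M);b=ray(s,(319.5,244),43.5,M);d=a-b
print(a,b,(a+b)/2,np.linalg.norm(d),np.degrees(np.arctan2(d[1],d[0])))
b2=ray(s,(319.5,247),35,M);a2=ray(s,(319,151),61.5,M);print(a2,b2)
E
```

```text
cam [409.0350184  199.61254384 373.26758388] [ 0.08053293 -0.29961207 -0.95065612]
[426.79881255 153.62222892  43.5       ] [458.02456018  42.41787456  43.5       ] [442.41168636  98.02005174  43.5       ] 115.50521954549139 105.6845341316803
[425.82919543 156.13255955  61.5       ] [460.41725477  34.26544513  35.        ]
```

```bash
python3 -m jog '[[0,0,-0.4,-12,2.3,0,-1],[0,0,0,-12.5,2.3,0,-1],[0,0,0,0,0,30,-1],[0,0,0,0,0,30,-1],[0,0,0,0,0,30,-1]]'
python3 -m jog '[[0,0,0,0,0,30,-1],[0,0,0,0,0,30,-1],[0,0,0,0,0,20,-1],[0,0,0,0,0,15,-1],[0,0,0,0,0,15,-1]]'
python3 -m jog '[[0,0,0,0,0,5,-1],[0,0,0,0,0,0,-1],[0,0,0,0,0,0,-1]]'
python3 - <<'E'
from h import *
from bench import r
print(tomove(r.sense(),[441.6,99.4,25],105.5))
E
```

```text
time: 2.75
tool_pos: [440.7, 103.4, 140.5]
tcp_rot: [180.0, -0.0, 105.8]
ft_force: [1.2, -0.0, -0.1]
finger_gap: 85.4
grip_force: 0.0
time: 3.25
tool_pos: [440.1, 103.5, 30.3]
tcp_rot: [-180.0, -0.0, 105.8]
ft_force: [0.0, -0.3, 0.7]
finger_gap: 85.6
grip_force: 0.0
time: 3.55
tool_pos: [441.0, 103.2, 26.9]
tcp_rot: [180.0, 0.0, 105.7]
ft_force: [0.6, -0.1, 0.7]
finger_gap: 85.3
grip_force: 0.0
(array([0.04, 0.  , 0.24]), array([-3.8, -0.5,  1.9]))
```

```bash
python3 -m jog '[[0,0,0.2,-3.8,-0.5,1.5,-1],[0,0,0,0,0,0,0],[0,0,0,0,0,0,0],[0,0,0,0,0,0,0.4],[0,0,0,0,0,0,0.4]]' 40
python3 -m jog '[[0,0,0,0,0,0,0.7],[0,0,0,0,0,0,0.7],[0,0,0,0,0,0,1],[0,0,0,0,0,0,1],[0,0,0,0,0,0,1]]' 40
python3 -m jog '[[0,0,0,0,0,0,1],[0,0,0,0,0,0,1],[0,0,0,0,0,0,1]]' 40
```

```text
time: 4.05
tool_pos: [442.8, 99.4, 25.8]
tcp_rot: [179.8, 0.0, 105.5]
ft_force: [1.2, 0.9, -2.5]
finger_gap: 34.7
grip_force: 42.7
time: 4.55
tool_pos: [442.5, 99.3, 25.6]
tcp_rot: [179.8, 0.0, 105.5]
ft_force: [5.9, 1.3, 1.4]
finger_gap: 34.5
grip_force: 43.2
time: 4.85
tool_pos: [442.5, 99.3, 25.6]
tcp_rot: [179.8, 0.0, 105.5]
ft_force: [4.7, 1.3, 2.1]
finger_gap: 34.4
grip_force: 43.1
```

```bash
python3 -m jog '[[0,0,0,0,0,-10,1],[0,0,0,0,0,-25,1],[0,0,0,0,0,-30,1],[0,0,0,0,0,-30,1],[0,0,0,0,0,-25,1]]'
python3 -m jog '[[0,0,0,0,0,0,1],[0,0,0,0,0,0,1]]'
python3 - <<'E'
from h import *
from bench import r
import cv2
st=r.sense();s=r.snapshot("wrist");cv2.imwrite("pics/w2.png",s["pixels"][:,:,::-1].copy())
print(tomove(st,[611.5,-87.4,145],87.3))
E
```

```text
time: 5.35
tool_pos: [440.1, 99.0, 145.8]
tcp_rot: [-179.9, -0.0, 105.5]
ft_force: [0.5, 0.6, -4.0]
finger_gap: 34.8
grip_force: 42.6
time: 5.55
tool_pos: [440.6, 99.0, 144.1]
tcp_rot: [-179.9, -0.0, 105.5]
ft_force: [-0.1, 0.2, -4.0]
finger_gap: 34.7
grip_force: 42.8
(array([-5.000e-02,  1.000e-02,  1.822e+01]), array([-225.3,  114.8,   -1. ]))
```

View pics/w2.png

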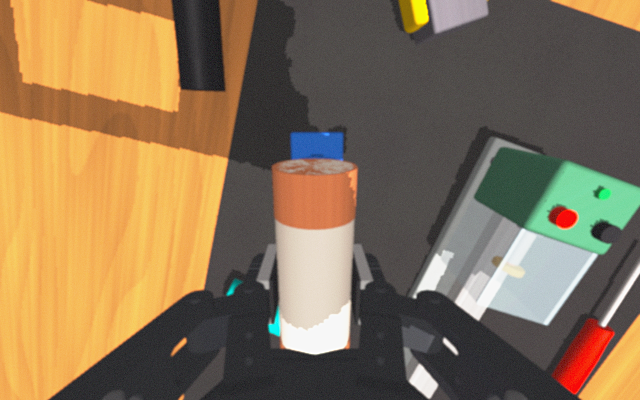

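The fuse is held level and square in the pads, seen at (315,160)-(315,350), clear of the rest. I'll carry it over to the groove.

```bash
python3 -m jog '[[0,0,6,0,0,0,1],[0,0,6,0,0,0,1],[0,0,6.2,0,0,0,1],[0,0,0,-20,20,0,1],[0,0,0,-20,20,0,1]]'
python3 -m jog '[[0,0,0,-20,20,0,1],[0,0,0,-20,20,0,1],[0,0,0,-20,20,0,1],[0,0,0,-20,20,0,1],[0,0,0,-20,20,0,1]]'
python3 -m jog '[[0,0,0,-20,20,0,1],[0,0,0,-18,19,0,1],[0,0,0,0,0,0,1],[0,0,0,0,0,0,1]]'
python3 - <<'E'
from h import *
from bench import r
import cv2
st=r.sense();s=r.snapshot("wrist");cv2.imwrite("pics/w3.png",s["pixels"][:,:,::-1].copy())
print(tomove(st,[611.5,-87.4,70],87.3))
M=wristM(s,st);C=np.linalg.inv(M)
o=np.array([615.05,-17.5]);d=np.array([.0471,.9989]);n=np.array([.9989,-.0471])
for x,y,z in((0,14,44),(0,-14,44),(60,14,44),(60,-14,44),(150,-35,90),(150,35,90),(0,40,12),(0,-40,12),(60,40,12)):
    p=C@np.r_[o+d*x+n*y,z,1]; print((x,y,z),np.round([s["cx"]-s["fx"]*p[0]/p[2],s["cy"]+s["fy"]*p[1]/p[2]],1))
E
```

```text
time: 6.1
tool_pos: [477.7, 57.2, 142.1]
tcp_rot: [-179.7, 0.0, 87.4]
ft_force: [-0.2, 0.3, -2.8]
finger_gap: 35.0
grip_force: 42.6
time: 6.6
tool_pos: [573.3, -48.0, 141.6]
tcp_rot: [-179.7, -0.0, 87.3]
ft_force: [-0.3, 1.6, -2.0]
finger_gap: 34.8
grip_force: 42.6
time: 7.0
tool_pos: [610.0, -87.0, 141.8]
tcp_rot: [-179.7, -0.1, 87.3]
ft_force: [-0.4, 1.0, -3.8]
finger_gap: 34.9
grip_force: 42.7
(array([-0.28, -0.06, -0.03]), array([-0.4,  1.8, 71.8]))
(0, 14, 44) [335.  117.2]
(0, -14, 44) [299.6 117.3]
(60, 14, 44) [336.8  31.4]
(60, -14, 44) [298.2  31.5]
(150, -35, 90) [ 246.  -202.2]
(150, 35, 90) [ 391.3 -203. ]
(0, 40, 12) [361.9 115.9]
(0, -40, 12) [272.4 115.9]
(60, 40, 12) [365.5  40.6]
```

View pics/w3.png

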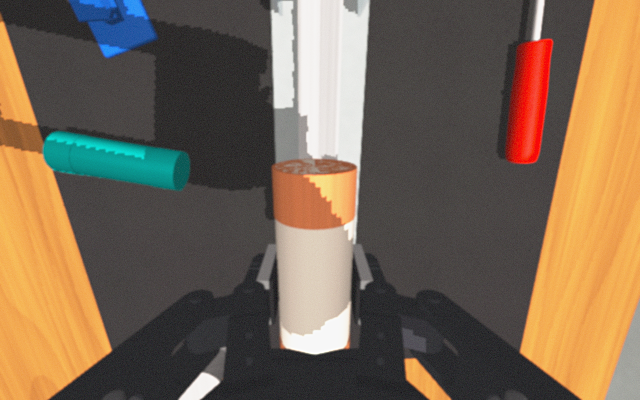

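Groove and plate edges appear where predicted (plate 273-362 at row 116, groove about 298-338), so the fuse is lined up. I'll lower it now.

```bash
python3 -m jog '[[-0.2,0,0,-0.4,1.5,20,1],[0,0,0,0,0,25,1],[0,0,0,0,0,25,1],[0,0,0,0,0,15,1],[0,0,0,0,0,5,1]]'
python3 -m jog '[[0,0,0,0,0,0,1],[0,0,0,0,0,0,1],[0,0,0,0,0,3,1],[0,0,0,0,0,3,1],[0,0,0,0,0,0,1]]'
```

```text
time: 7.55
tool_pos: [611.0, -86.4, 52.0]
tcp_rot: [-179.9, -0.1, 87.4]
ft_force: [-0.9, 0.1, -3.5]
finger_gap: 34.6
grip_force: 42.7
time: 8.05
tool_pos: [613.3, -87.6, 48.7]
tcp_rot: [179.8, 0.0, 87.3]
ft_force: [-0.4, -0.2, -4.8]
finger_gap: 34.8
grip_force: 42.7
```

```bash
python3 -m jog '[[0,0,0,0,0,3,1],[0,0,0,0,0,3,1],[0,0,0,0,0,0,1]]'
python3 -m jog '[[0,0,0,0,0,1.5,1],[0,0,0,0,0,0,1]]'
python3 -m jog '[[0,0,0,0,0,1.5,1],[0,0,0,0,0,0,1]]'
```

```text
time: 8.35
tool_pos: [612.9, -87.5, 42.0]
tcp_rot: [179.9, -0.0, 87.3]
ft_force: [-0.3, 0.3, -4.1]
finger_gap: 34.7
grip_force: 42.7
time: 8.55
tool_pos: [613.2, -87.5, 41.0]
tcp_rot: [179.8, -0.0, 87.3]
ft_force: [0.1, 0.2, -3.4]
finger_gap: 34.6
grip_force: 42.7
time: 8.75
tool_pos: [613.3, -87.5, 39.6]
tcp_rot: [179.8, -0.0, 87.3]
ft_force: [0.0, -0.1, -4.6]
finger_gap: 34.5
grip_force: 42.7
```

```bash
python3 -m jog '[[0,0,0,0,-1.5,0,1],[0,0,0,0,0,0.7,1],[0,0,0,0,0,0,1]]'
python3 -m jog '[[0,0,0,0,0,0.7,1],[0,0,0,0,0,0,1]]'
python3 -m jog '[[0,0,0,0,0,0.7,1],[0,0,0,0,0,0,1]]'
```

```text
time: 9.05
tool_pos: [611.8, -87.5, 39.1]
tcp_rot: [179.8, 0.0, 87.3]
ft_force: [-0.9, 0.7, -3.6]
finger_gap: 34.7
grip_force: 42.7
time: 9.25
tool_pos: [611.9, -87.5, 38.3]
tcp_rot: [179.8, 0.0, 87.3]
ft_force: [0.8, -0.5, -3.4]
finger_gap: 34.6
grip_force: 42.7
time: 9.45
tool_pos: [612.1, -87.5, 38.0]
tcp_rot: [179.8, -0.0, 87.3]
ft_force: [-0.9, -0.2, -1.0]
finger_gap: 35.1
grip_force: 43.1
```

```bash
python3 -m jog '[[0,0,0,0,0,0.4,1],[0,0,0,0,0,0,1],[0,0,0,0,0,0,0.2],[0,0,0,0,0,0,0],[0,0,0,0,0,0,-0.5]]'
python3 -m jog '[[0,0,0,0,0,0,-1],[0,0,0,0,0,0,-1],[0,0,0,0,0,0,-1],[0,0,0,0,0,0,-1]]'
python3 -m jog '[[0,0,0,0,0,-10,-1],[0,0,0,0,0,-25,-1],[0,0,0,0,0,-30,-1],[0,0,0,0,0,-20,-1],[0,0,0,0,0,-15,-1]]'
python3 -m jog '[[0,0,0,0,0,0,-1],[0,0,0,0,0,0,-1]]'
python3 - <<'E'
from h import *
from bench import r
import cv2
st=r.sense();s=r.snapshot("top");t=s["pixels"][:,:,::-1]
w=r.snapshot("wrist")["pixels"][:,:,::-1]
a=cv2.resize(t[140:215,215:405].copy(),None,fx=4,fy=4,interpolation=cv2.INTER_CUBIC)
b=np.zeros((300,760,3),np.uint8);b[:,:640]=w[:300]
cv2.imwrite("pics/c4.png",np.vstack([a,b]))
E
```

```text
time: 9.95
tool_pos: [612.1, -87.6, 37.2]
tcp_rot: [179.8, 0.0, 87.3]
ft_force: [-0.7, -0.2, -1.2]
finger_gap: 55.9
grip_force: 0.0
time: 10.35
tool_pos: [611.9, -87.5, 37.2]
tcp_rot: [179.8, 0.0, 87.3]
ft_force: [0.0, 0.9, -0.3]
finger_gap: 85.6
grip_force: 0.0
time: 10.85
tool_pos: [612.5, -87.7, 140.2]
tcp_rot: [179.6, 0.0, 87.3]
ft_force: [0.3, 0.4, -0.6]
finger_gap: 85.4
grip_force: 0.0
time: 11.05
tool_pos: [611.4, -87.4, 137.0]
tcp_rot: [179.8, -0.0, 87.3]
ft_force: [-0.3, 0.4, -1.4]
finger_gap: 85.7
grip_force: 0.0
```

View pics/c4.png

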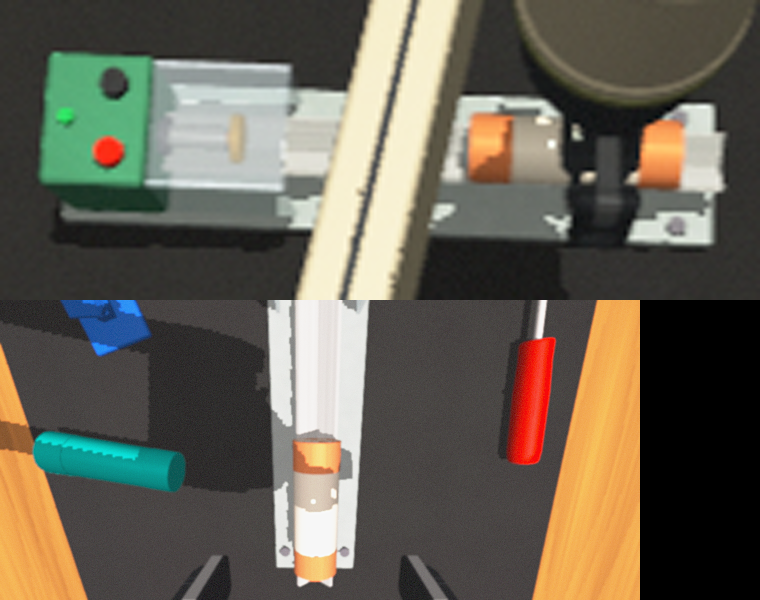

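The fuse lies flat in the groove and is released: end caps at (490,148) and (662,155) in the top crop, centred in the wrist view. Next I'll close the fingers, go behind its open-end face and come down.

```bash
python3 -m jog '[[0,0,0,-17,0,0,1],[0,0,0,-17,0,0,1],[0,0,0,-17,0,0,1],[0,0,0,-17,0,0,1],[0,0,0,-17,0,0,1]]'
python3 -m jog '[[0,0,0,0,0,0,1],[0,0,0,0,0,0,1],[0,0,0,0,0,0,1],[0,0,0,0,0,0,1],[0,0,0,0,0,0,1]]'
python3 -m jog '[[0,0,0,0,0,30,1],[0,0,0,0,0,30,1],[0,0,0,0,0,15,1],[0,0,0,0,0,0,1],[0,0,0,0,0,0,1]]'
python3 - <<'E'
from h import *
from bench import r
print(tomove(r.sense(),[607.8,-172.3,49],87.3))
E
```

```text
time: 11.65
tool_pos: [607.3, -174.5, 137.2]
tcp_rot: [179.8, 0.0, 87.3]
ft_force: [-1.2, 0.4, 0.8]
finger_gap: 12.0
grip_force: 0.0
time: 12.15
tool_pos: [607.7, -171.7, 137.3]
tcp_rot: [179.8, -0.0, 87.4]
ft_force: [0.1, -0.7, -0.9]
finger_gap: 0.1
grip_force: 0.0
time: 12.65
tool_pos: [608.2, -172.3, 62.9]
tcp_rot: [179.8, 0.0, 87.3]
ft_force: [-0.8, -0.1, -0.3]
finger_gap: -0.1
grip_force: 0.0
(array([0.21, 0.  , 0.04]), array([-0. , -0.4, 13.9]))
```

```bash
python3 -m jog '[[0,0,0,0,0,7,1],[0,0,0,0,0,7,1],[0,0,0,0,0,0,1],[0,0,0,4,0,0,1],[0,0,0,4,0,0,1]]'
python3 -m jog '[[0,0,0,2,0,0,1],[0,0,0,2,0,0,1],[0,0,0,2,0,0,1],[0,0,0,2,0,0,1],[0,0,0,2,0,0,1]]'
python3 -m jog '[[0,0,0,2,0,0,1],[0,0,0,2,0,0,1],[0,0,0,2,0,0,1],[0,0,0,2,0,0,1],[0,0,0,2,0,0,1]]'
python3 -m jog '[[0,0,0,2,0,0,1],[0,0,0,2,0,0,1],[0,0,0,2,0,0,1],[0,0,0,2,0,0,1],[0,0,0,2,0,0,1]]'
```

```text
time: 13.15
tool_pos: [608.5, -164.2, 48.6]
tcp_rot: [179.8, 0.0, 87.3]
ft_force: [0.3, 0.1, -0.7]
finger_gap: -0.0
grip_force: 0.0
time: 13.65
tool_pos: [608.7, -154.2, 48.3]
tcp_rot: [179.8, -0.0, 87.3]
ft_force: [0.5, 0.0, -0.2]
finger_gap: 0.2
grip_force: 0.0
time: 14.15
tool_pos: [609.3, -144.4, 48.4]
tcp_rot: [179.8, 0.0, 87.3]
ft_force: [0.3, -2.7, -0.3]
finger_gap: 0.1
grip_force: 1.2
time: 14.65
tool_pos: [609.8, -134.3, 48.4]
tcp_rot: [179.8, 0.0, 87.3]
ft_force: [1.4, -3.3, 1.6]
finger_gap: 0.2
grip_force: 1.3
```

Touch came at y of about -150, with friction around 3 N. I'll continue steadily.

```bash
for i in 1; do python3 -m jog '[[0,0,0,3,0,0,1],[0,0,0,3,0,0,1],[0,0,0,3,0,0,1],[0,0,0,3,0,0,1],[0,0,0,3,0,0,1]]'
python3 -m jog '[[0,0,0,3,0,0,1],[0,0,0,3,0,0,1],[0,0,0,3,0,0,1],[0,0,0,3,0,0,1],[0,0,0,3,0,0,1]]'
python3 -m jog '[[0,0,0,3,0,0,1],[0,0,0,3,0,0,1],[0,0,0,3,0,0,1],[0,0,0,3,0,0,1],[0,0,0,3,0,0,1]]'
python3 -m jog '[[0,0,0,3,0,0,1],[0,0,0,3,0,0,1],[0,0,0,3,0,0,1],[0,0,0,3,0,0,1],[0,0,0,3,0,0,1]]'
python3 -m jog '[[0,0,0,3,0,0,1],[0,0,0,3,0,0,1],[0,0,0,3,0,0,1],[0,0,0,3,0,0,1],[0,0,0,3,0,0,1]]'; done
```

```text
time: 15.15
tool_pos: [610.6, -119.2, 48.4]
tcp_rot: [179.8, 0.0, 87.3]
ft_force: [1.4, -4.0, 1.1]
finger_gap: 0.2
grip_force: 1.5
time: 15.65
tool_pos: [611.1, -104.3, 48.4]
tcp_rot: [179.8, 0.0, 87.3]
ft_force: [1.8, -3.6, 0.2]
finger_gap: 0.0
grip_force: 1.7
time: 16.15
tool_pos: [611.8, -89.3, 48.3]
tcp_rot: [179.8, 0.0, 87.3]
ft_force: [2.2, -4.4, 2.0]
finger_gap: 0.3
grip_force: 1.8
time: 16.65
tool_pos: [612.5, -74.3, 48.3]
tcp_rot: [179.8, 0.0, 87.3]
ft_force: [2.0, -2.9, 1.5]
finger_gap: -0.1
grip_force: 1.9
time: 17.15
tool_pos: [613.2, -59.3, 48.3]
tcp_rot: [179.8, 0.0, 87.3]
ft_force: [2.7, -3.5, 1.6]
finger_gap: 0.1
grip_force: 1.9
```

```bash
python3 -m jog '[[0,0,0,2,0,0,1],[0,0,0,2,0,0,1],[0,0,0,2,0,0,1],[0,0,0,2,0,0,1],[0,0,0,2,0,0,1]]'
python3 -m jog '[[0,0,0,1.5,0,0,1],[0,0,0,1.5,0,0,1],[0,0,0,1.5,0,0,1],[0,0,0,1.5,0,0,1],[0,0,0,1.5,0,0,1]]'
python3 -m jog '[[0,0,0,0.8,0,0,1],[0,0,0,0.8,0,0,1]]'
python3 -m jog '[[0,0,0,0.8,0,0,1],[0,0,0,0.8,0,0,1]]'
python3 -m jog '[[0,0,0,0.8,0,0,1],[0,0,0,0.8,0,0,1]]'
python3 - <<'E'
from h import *
from bench import r
import cv2
t=r.snapshot("top")["pixels"][:,:,::-1]
cv2.imwrite("pics/c5.png",cv2.resize(t[140:215,215:405].copy(),None,fx=4,fy=4,interpolation=cv2.INTER_CUBIC))
E
```

```text
time: 17.65
tool_pos: [613.6, -49.4, 48.3]
tcp_rot: [179.8, 0.0, 87.3]
ft_force: [1.6, -3.4, 1.6]
finger_gap: 0.1
grip_force: 1.9
time: 18.15
tool_pos: [614.0, -41.9, 48.3]
tcp_rot: [179.8, 0.0, 87.3]
ft_force: [2.0, -4.1, 1.4]
finger_gap: -0.2
grip_force: 1.9
time: 18.35
tool_pos: [614.0, -40.3, 48.2]
tcp_rot: [179.8, 0.0, 87.3]
ft_force: [1.8, -4.1, 1.1]
finger_gap: 0.2
grip_force: 1.9
time: 18.55
tool_pos: [614.1, -38.8, 48.3]
tcp_rot: [179.8, -0.0, 87.3]
ft_force: [1.7, -3.7, 1.2]
finger_gap: 0.3
grip_force: 1.8
time: 18.75
tool_pos: [614.2, -37.2, 48.3]
tcp_rot: [179.8, 0.0, 87.3]
ft_force: [2.3, -4.3, 0.4]
finger_gap: 0.3
grip_force: 1.8
```

View pics/c5.png

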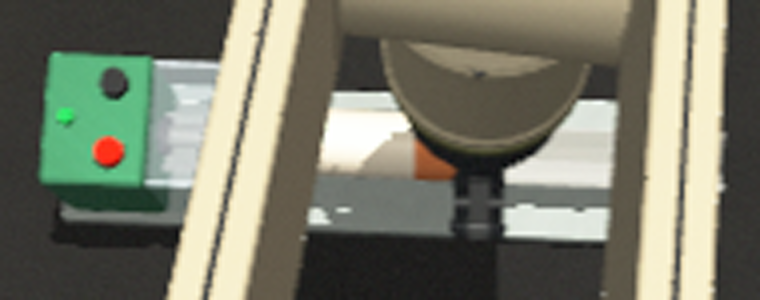

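The arm hides the contact at this angle. The fuse's rear cap is visible at (435,158) ahead of the fingers, so from here I go by force in small steps.

```bash
python3 -m jog '[[0,0,0,0.5,0,0,1],[0,0,0,0.5,0,0,1]]'; python3 -m jog '[[0,0,0,0.5,0,0,1],[0,0,0,0.5,0,0,1]]'
```

```text
time: 19.0
tool_pos: [614.3, -36.2, 48.3]
tcp_rot: [179.8, -0.0, 87.3]
ft_force: [2.2, -3.1, 1.8]
finger_gap: -0.1
grip_force: 1.8
time: 19.2
tool_pos: [614.3, -35.2, 48.3]
tcp_rot: [179.8, 0.0, 87.3]
ft_force: [2.1, -4.3, 1.6]
finger_gap: 0.1
grip_force: 1.8
```

```bash
python3 -m jog '[[0,0,0,0.5,0,0,1],[0,0,0,0.5,0,0,1]]'; python3 -m jog '[[0,0,0,0.5,0,0,1],[0,0,0,0.5,0,0,1]]'
```

```text
time: 19.4
tool_pos: [614.4, -34.2, 48.3]
tcp_rot: [179.8, 0.0, 87.3]
ft_force: [1.7, -3.7, 1.0]
finger_gap: -0.3
grip_force: 1.8
time: 19.6
tool_pos: [614.4, -33.3, 48.3]
tcp_rot: [179.8, 0.0, 87.3]
ft_force: [2.2, -4.6, 1.1]
finger_gap: 0.1
grip_force: 2.5
```

```bash
python3 -m jog '[[0,0,0,0.3,0,0,1],[0,0,0,0.2,0,0,1]]'
```

```text
time: 19.8
tool_pos: [614.4, -33.1, 48.3]
tcp_rot: [179.8, 0.0, 87.3]
ft_force: [2.2, -6.8, 1.0]
finger_gap: -0.0
grip_force: 2.9
```

Contact found: the force is rising above the 3.7 N friction. I'll take a few more small steps.

```bash
python3 -m jog '[[0,0,0,0.3,0,0,1],[0,0,0,0.3,0,0,1]]'; python3 -m jog '[[0,0,0,0,0,0,1]]'
```

```text
time: 20.0
tool_pos: [614.4, -32.8, 48.3]
tcp_rot: [179.8, 0.1, 87.3]
ft_force: [2.1, -6.4, -0.4]
finger_gap: 0.0
grip_force: 3.5
time: 20.1
tool_pos: [614.4, -32.8, 48.3]
tcp_rot: [179.8, 0.1, 87.3]
ft_force: [2.6, -7.3, 2.4]
finger_gap: 0.2
grip_force: 3.2
```

```bash
python3 -m jog '[[0,0,0,0.3,0,0,1],[0,0,0,0.2,0,0,1]]'; python3 -m jog '[[0,0,0,0,0,0,1]]'
```

```text
time: 20.3
tool_pos: [614.4, -32.5, 48.3]
tcp_rot: [179.8, 0.1, 87.3]
ft_force: [0.8, -8.7, 1.1]
finger_gap: -0.2
grip_force: 3.9
time: 20.4
tool_pos: [614.5, -32.5, 48.3]
tcp_rot: [179.8, 0.1, 87.3]
ft_force: [2.2, -7.7, 1.9]
finger_gap: 0.2
grip_force: 3.7
```

```bash
python3 -m jog '[[0,0,0,0.3,0,0,1],[0,0,0,0.3,0,0,1]]'; python3 -m jog '[[0,0,0,0.3,0,0,1],[0,0,0,0.1,0,0,1],[0,0,0,0,0,0,1]]'
```

```text
time: 20.6
tool_pos: [614.5, -32.2, 48.3]
tcp_rot: [179.8, 0.1, 87.3]
ft_force: [2.8, -9.5, 0.5]
finger_gap: -0.2
grip_force: 4.5
time: 20.9
tool_pos: [614.5, -32.0, 48.3]
tcp_rot: [179.8, 0.1, 87.3]
ft_force: [1.8, -9.8, 1.1]
finger_gap: 0.1
grip_force: 4.7
```

Contact load is now about 6 N, roughly 1.5 mm of spring. I'll back off gently, then clear.

```bash
python3 -m jog '[[0,0,0,-0.5,0,0,1],[0,0,0,-0.5,0,0,1],[0,0,0,-0.5,0,0,1],[0,0,0,-1,0,0,1],[0,0,0,-1,0,0,1]]'
python3 -m jog '[[0,0,0,-4,0,0,1],[0,0,0,-10,0,0,1],[0,0,0,-15,0,0,1],[0,0,0,-15,0,0,1],[0,0,0,0,0,0,1]]'
python3 -m jog '[[0,0,0,0,0,-20,1],[0,0,0,0,0,-40,1],[0,0,0,0,0,-40,1],[0,0,0,-30,0,-20,1],[0,0,0,-40,0,0,1]]'
python3 -m jog '[[0,0,0,-40,-30,0,1],[0,0,0,-40,-40,0,1],[0,0,0,-40,-40,0,1],[0,0,0,-40,-40,0,1],[0,0,0,-40,-40,0,1]]'
python3 -m jog '[[0,0,0,-30,-40,0,1],[0,0,0,0,0,0,1],[0,0,0,0,0,0,1]]'
python3 - <<'E'
from bench import r
import cv2,numpy as np
t=r.snapshot("top")["pixels"][:,:,::-1];s=r.snapshot("side")["pixels"][:,:,::-1]
a=cv2.resize(t[140:215,215:405].copy(),None,fx=4,fy=4,interpolation=cv2.INTER_CUBIC)
b=cv2.resize(s[150:223,255:445].copy(),None,fx=4,fy=4,interpolation=cv2.INTER_CUBIC)
cv2.imwrite("pics/c6.png",np.vstack([a,b]))
E
```

```text
time: 21.4
tool_pos: [613.7, -33.5, 47.8]
tcp_rot: [179.9, -0.1, 87.3]
ft_force: [-0.9, -0.0, -0.2]
finger_gap: 0.1
grip_force: 0.0
time: 21.9
tool_pos: [612.2, -80.9, 48.3]
tcp_rot: [179.8, 0.0, 87.2]
ft_force: [0.6, 1.3, 0.1]
finger_gap: -0.3
grip_force: 0.0
time: 22.4
tool_pos: [611.5, -148.2, 173.9]
tcp_rot: [179.3, 0.1, 87.5]
ft_force: [0.3, -1.1, -1.0]
finger_gap: -0.0
grip_force: 0.0
time: 22.9
tool_pos: [427.2, -322.4, 167.8]
tcp_rot: [179.8, 0.0, 87.3]
ft_force: [0.4, -0.7, 0.4]
finger_gap: 0.0
grip_force: 0.0
time: 23.2
tool_pos: [386.5, -350.3, 167.8]
tcp_rot: [179.8, -0.0, 87.1]
ft_force: [0.6, -0.6, -0.6]
finger_gap: -0.1
grip_force: 0.0
```

View pics/c6.png

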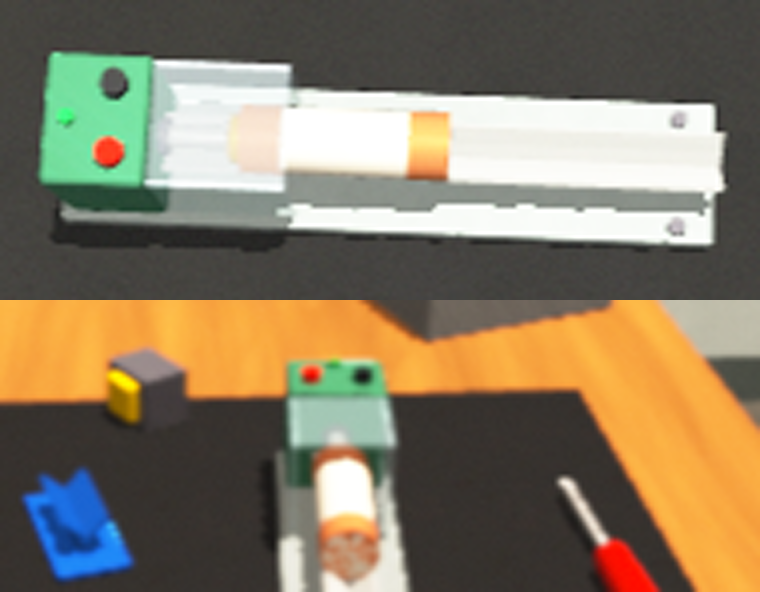

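The fuse lies in the groove under the guard. Its front cap meets the contact at about (235,138) and its rear end is at (449,147). The rest is empty, the transformer and screwdriver haven't moved, and the arm is clear.

```bash
python3 -c "
from bench import r
print(r.hand_in())"
```

```text
the job is handed in; nothing more can be done
None
```

The job is handed in at about 23 s: the fuse lies in the groove under the guard against the brass contact, pressed to about 6 N (estimated) before I backed off and moved the arm clear. I estimate groove friction of about 3.7 N is holding the contact roughly 0.9 mm sprung in.

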